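Restock the repair caddy in the stockroom

TASK

Make up the repair caddy from the stock on the bench: stand the spray can that has its nozzle in the round cup, stand the filler tin in the square pocket, lay the full roll of tape flat over the spindle, and lay the scraper flat and lengthwise in the long trough. Leave the can without a nozzle and the nearly used-up roll where they are. Set each thing down rather than dropping it, and let go of everything at the end.

Things in the scene. Friction and masses are not known exactly. Their poses are not given: they have to be found in the camera images.
- spray_can: The usable spray can: small white cylinder with a paper band and a steel shoulder, 45 mm across, straight wall 84 mm high, standing upright; on top, a black finger nozzle 18 mm across that rises to 108 mm above its underside. About 0.14 kg. Origin: centre of its underside, z up along the can.
- dud_can: Look-alike: a can of the same body and size (45 mm across, wall 84 mm high) but with its nozzle missing: only a bare valve stem 5 mm across that ends at 99 mm. Stays where it stands. Origin: centre of its underside.
- tape_roll: The full roll of grey tape lying flat: 56 mm across, 24 mm high, round hole 33 mm with a cardboard core, so the wall is about 12 mm thick. About 0.06 kg. Origin: centre of its underside (in the hole), z up.
- spent_roll: Look-alike: a nearly used-up roll of the same tape lying flat: only 44 mm across, 24 mm high, the same 33 mm hole, wall about 6 mm. Stays where it lies. Origin: centre of its underside.
- filler_tin: Squat round steel tin of filler with a flat closed lid (pale disc on it), 49 mm across the lid (48 mm below it), 34 mm high, standing upright. About 0.11 kg. Origin: centre of its underside, z up.
- scraper: Scraper lying flat, 125 mm long: black handle 75 x 24 mm, 18 mm high, its centre 25 mm from the origin towards -x; steel blade 44 mm wide, 3 mm thick, at the +x end, flat on the table. About 0.07 kg; grip the handle across, 15 mm from the origin towards -x, near its balance. Origin: middle of length and width, on the underside; x towards the blade, z up.
- cup: Round cup, inside 68 mm across, outside 76 mm, inner floor 5 mm and rim 45 mm above its origin. The spray can's place. White, fixed in a grey caddy (tray 304 x 190 mm, rim 22 mm high). Origin: centre of its underside, 6 mm above the table; x along the caddy's length. Cup, pocket and spindle stand in one row, 96 mm apart, in any order; the trough lies beside it.
- pocket: Square open pocket, inside 76 x 76 mm, walls 3 mm, inner floor 3 mm and rim 18 mm above its origin. The filler tin's place. White, fixed in a grey caddy (tray 304 x 190 mm, rim 22 mm high). Origin: centre of its underside, 6 mm above the table; x along the caddy's length. 
- spindle: Flat plate 80 x 80 mm, 6 mm thick, with an upright steel post 14 mm across in its centre; the post's top is 42 mm above the origin. The tape roll's place: lying flat on the plate with the post through its hole. White, fixed in a grey caddy (tray 304 x 190 mm, rim 22 mm high). Origin: centre of its underside, 6 mm above the table; x along the caddy's length. 
- trough: Long open trough, inside 150 mm along its x by 72 mm along its y, walls 3 mm, inner floor 3 mm and rim 20 mm above its origin. The scraper's place, lengthwise, blade to either end. White, fixed in a grey caddy (tray 304 x 190 mm, rim 22 mm high). Origin: centre of its underside, 6 mm above the table; x along the caddy's length. It lies beside the row of the other three.
Mind the look-alikes: they are no part of the job. Leave any purple look-alike of the filler_tin alone.

How it is judged:
At the end, for the whole second after the job is handed in: Can upright on the cup floor (within 16 mm of centre), tin upright on the pocket floor (22 mm), full roll flat on the plate, post in its hole (14 mm), scraper flat on the trough floor (17 mm along and across, 0.3 rad); all at rest and released; both look-alikes upright, moved less than 30 mm (horizontal distance between spray_can and cup below 0.016 m and z of spray_can in the frame of cup below 0.012 m and angle between each of spray_can, filler_tin, tape_roll's own z axis and vertical below 0.15 rad and horizontal distance between filler_tin and pocket below 0.022 m and z of filler_tin in the frame of pocket below 0.012 m and horizontal distance between tape_roll and spindle below 0.014 m and z of tape_roll in the frame of spindle below 0.012 m and x of scraper in the frame of trough between -0.017 and 0.017 m and y of scraper in the frame of trough between -0.017 and 0.017 m and z of scraper in the frame of trough below 0.012 m and angle between the x axis of scraper and the x axis of trough, either way round below 0.3 rad and angle between each of scraper, dud_can, spent_roll's own z axis and vertical below 0.2 rad and linear speed of each of spray_can, tape_roll, filler_tin, scraper below 0.03 m/s and distance of each of dud_can, spent_roll from where it was at the start of the episode below 0.03 m); the robot touches nothing.
It fails at once if one of the things to be packed was dropped (falls free faster than 0.8 m/s, some 3 cm) ((linear speed of spray_can above 0.8 m/s and contact force between the fingers and spray_can below 0.05 N) or (linear speed of tape_roll above 0.8 m/s and contact force between the fingers and tape_roll below 0.05 N) or (linear speed of filler_tin above 0.8 m/s and contact force between the fingers and filler_tin below 0.05 N) or (linear speed of scraper above 0.8 m/s and contact force between the fingers and scraper below 0.05 N)).
It fails at once if the can without a nozzle was moved more than 3 cm (distance of dud_can from where it was at the start of the episode above 0.03 m).
It fails at once if the used-up roll was moved more than 3 cm (distance of spent_roll from where it was at the start of the episode above 0.03 m).
It also fails if it takes over 96 s, if anything falls off the work surface, if the arm or the gripper's body presses on something with over 40 N, if the wrist force passes 120 N, or if a joint passes its speed limit or range.

ROBOT

A 6-joint arm with a two-finger parallel gripper is mounted at the origin on the work surface. World frame = base frame: x ahead of the robot, y to its left, z up, the work surface at z = 0. Lengths are in m, angles in rad, forces in N, time in s.
With the tool pointing down it reaches from about 0.325 to 0.9 m from the base axis. Payload 6.1 kg.
Tool frame: the origin (TCP) lies on the centre line of the jaws, within the pads' length; the fingertips stand 8 mm ahead of it and the grasp point (between the pads) lies 11 mm behind it (manip.tip_reach is the distance from the TCP to the fingertips, in m); z points along the fingers, y is the line along which they close (so a half turn about z gives the same grasp; the last joint's range is limited). The gripper opens to 85 mm and grips with 20 to 120 N. Pads are 22 mm wide; open, the fingers measure 114 mm over their backs; the gripper's body (76 mm by 85 mm) begins 54 mm behind the grasp point. The pads swing forward as they close: fully open they stand 13 mm farther back than shut.
Start: joints at [-1.46, 0.22, 1.526, -0, 1.395, -0.126], TCP at [0.147, -0.608, 0.239] pointing down, gripper open.
Joint ranges: [-2.98, 2.98], [-0.91, 2.08], [0.09, 2.57], [-1.24, 4.39], [0.2, 2.65], [-2.68, 2.68]. Speed limits (rad/s): [2.57, 2.57, 3.01, 3.14, 3.14, 3.14].

INTERFACE

Orientations are given as a 3x3 rotation matrix whose columns are the frame's x, y, z axes.
In Python, from plant import manip gives the robot as it stands.
- The arm moves only by the shell command python3 -m inch 'ROWS' [FORCE]. ROWS is JSON, a list of rows, each an object with "jaw": the opening, from 0 (shut) to 1 (fully open); "dp": the shift along the world's x, y, z in cm, a list of three; "angular": the turn, a rotation vector about the world's x, y, z in degrees, a list of three. In form: [{"jaw": jaw, "dp": [x, y, z], "angular": [ax, ay, az]}, ...]. A call has 1 to 12 rows; each row shifts and turns the commanded pose from where the row before left it; what a row does not reach is not made up. A row lasts 1/8 s, in which the tool goes at most 62.5 mm and 10.7 degrees, less where a joint would pass 70% of its speed; a pose out of reach is approached as far as the arm can. A call with a gripper value outside its range is refused whole. The fingers move at their own pace and stop on an object; FORCE is the grip in N (left out, the last holds). Time passes only in rows, so rows that do not move let the fingers close. It gives the time, the measured TCP pose, the force, the opening and the grip force at its end, in the units of the state.
- manip.read_state(): the state, without advancing time (a new reading comes with each control period).
- manip.camera(name): name is "side" or "top"; returns a dict with "pixels" (384x512x3 uint8, blue, green, red), "depth" (384x512 float32, m along the optical axis (not along the pixel's ray), 0 where there is no reading), "fx", "fy", "cx", "cy" (pixels), "extrinsics" (4x4, takes a point from camera to world coordinates). Camera axes: x right, y up, looking along -z (the intrinsics and any distortion apply to the point x, -y, -z); pixel columns grow to the right and rows downward; lengths in m; the calibration is good to about 2 mm. A picture is of the moment at which its call begins.
- manip.job_done(): hands the job in; it is judged then, once.
The state is a dict: "time_s": time; "joint_positions": joint angles; "joint_vel": joint speeds; "joint_efforts": joint torques, N m; "position": TCP position; "eef_rot": TCP orientation; "force": force on the tool from outside, world axes, zero at the start; "ft_torque": the same for the moment, N m; "width": opening from 0.0 (shut) to 1.0 (fully open); "gripper_force": force on a finger pad.
Only numpy, scipy, OpenCV 4.12 (cv2) and the standard library are available. Lean on these libraries where they do the work, as an engineer would, in place of code of your own. Each camera call takes 0.05 s, during which the arm holds its last target. There are 200 camera calls.

## Working session

There is one attempt and no reset: what is moved stays moved. The work goes in short steps, Python scripts to look and compute and a shell command to move; the robot and the scene stay as the last step left them, time stands still between calls to the robot, and variables do not carry over. Pictures are saved under pics/ and viewed, at most 14 in all, crops included, and the job is handed in when it is done.

```bash
ls; mkdir -p pics; cat > h.py <<'E'
import numpy as np, cv2
from plant import manip
def cam(n):
    c=manip.camera(n); c={k:(np.array(v) if k in('pixels','depth','extrinsics') else v) for k,v in c.items()}
    return c
def pts(c):
    d=c['depth'];v,u=np.mgrid[:d.shape[0],:d.shape[1]]
    P=np.stack([(u-c['cx'])/c['fx']*d,-(v-c['cy'])/c['fy']*d,-d],-1)
    E=c['extrinsics'];W=P@E[:3,:3].T+E[:3,3];W[d==0]=np.nan;return W
def ray(c,u,v,z):
    E=c['extrinsics'];r=E[:3,:3]@np.array([(u-c['cx'])/c['fx'],-(v-c['cy'])/c['fy'],-1.]);o=E[:3,3]
    return o+r*(z-o[2])/r[2]
E
python3 - <<'E'
from h import *
import pickle
for n in('top','side'):
    c=cam(n);pickle.dump(c,open(n+'.pkl','wb'));cv2.imwrite(f'pics/{n}0.png',cv2.resize(c['pixels'],(800,600)))
    print(n,[c[k] for k in c if k not in('pixels','depth')],(c['depth']==0).mean())
print(manip.read_state(),manip.tip_reach)
E
```

```text
pics
top [428.1716523990136, 428.1716523990136, 253.109323668514, 184.96472577987657, array([[-0.01963527,  0.9887187 , -0.14849171,  0.34304384],
       [-0.99978609, -0.01845167,  0.00934434,  0.05275197],
       [ 0.006499  ,  0.14864342,  0.9888695 ,  1.00829158],
       [ 0.        ,  0.        ,  0.        ,  1.        ]])] 0.003692626953125
side [355.8562906972009, 355.8562906972009, 255.95956245258037, 193.80831587072424, array([[-0.90035418,  0.31936131, -0.29558537,  0.27911185],
       [-0.43515585, -0.66282272,  0.60934836,  0.5100899 ],
       [-0.00131841,  0.67725504,  0.73574715,  0.62561423],
       [ 0.        ,  0.        ,  0.        ,  1.        ]])] 0.004058837890625
{'time_s': 0.1, 'joint_positions': array([-1.46011373e+00,  2.21142698e-01,  1.52749004e+00,  5.49813742e-06,
        1.39470003e+00, -1.26097095e-01]), 'joint_vel': array([-0.00018893, -0.00157108, -0.00162595,  0.00015026,  0.00037299,
       -0.00102231]), 'joint_efforts': array([ 1.21105819e-03, -4.98241746e+01, -3.90547621e+01, -1.53349811e-04,
        5.58105399e-03, -6.31835917e-08]), 'position': array([ 0.14654959, -0.60703473,  0.23831498]), 'eef_rot': array([[ 9.72098661e-01,  2.34572287e-01, -1.86827968e-04],
       [ 2.34572254e-01, -9.72097148e-01,  1.73006970e-03],
       [ 2.24211470e-04, -1.72562309e-03, -9.99998486e-01]]), 'force': array([0.507541  , 0.98562665, 0.60071409]), 'ft_torque': array([ 0.05598849, -0.04028218, -0.01358091]), 'gripper_force': 0.0, 'width': 0.99876192697914} 0.008
```

View pics/top0.png

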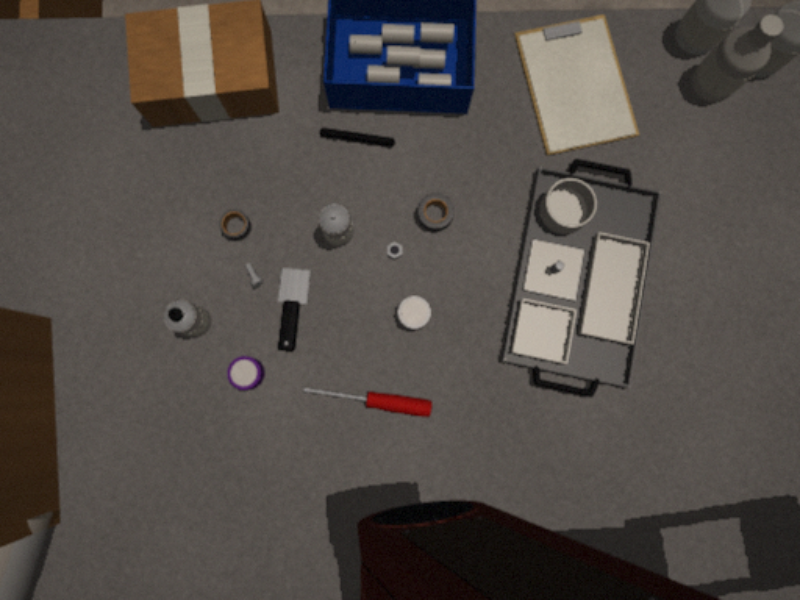

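View pics/side0.png

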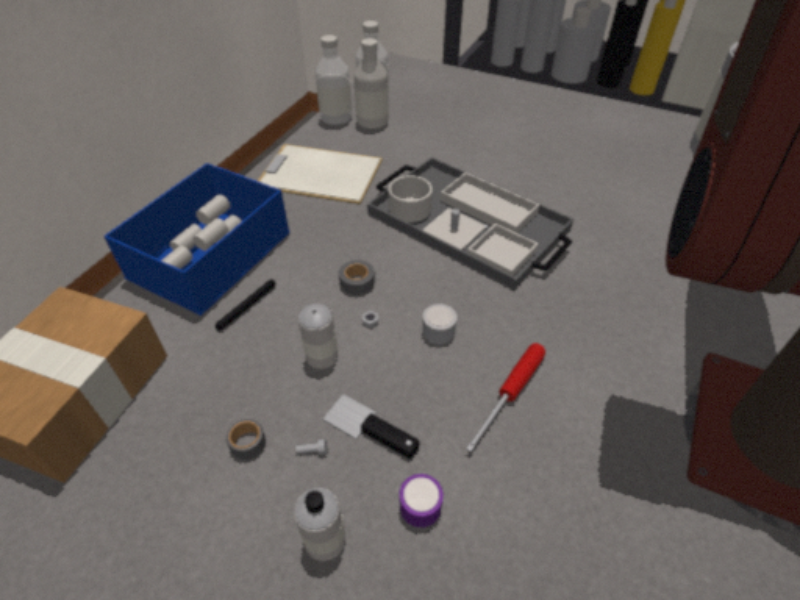

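Top view (800x600 px): nozzle can at (182,315), dud at (335,218), full roll at (435,211), spent roll at (234,224), tin at (414,312), purple look-alike at (245,373), scraper at (292,308). In the caddy, the cup is at (570,205), spindle (556,268), pocket (543,332) and trough (614,288). Side view agrees.

```bash
cat > meas.py <<'E'
from h import *
import pickle,sys
k=800/512
T=pickle.load(open('top.pkl','rb'));S=pickle.load(open('side.pkl','rb'))
WT,WS=pts(T),pts(S)
def reg(W,xy,r,z0,z1):
    P=W.reshape(-1,3);m=(np.hypot(P[:,0]-xy[0],P[:,1]-xy[1])<r)&(P[:,2]>z0)&(P[:,2]<z1);return P[m]
def rect(P): 
    (c,s,a)=cv2.minAreaRect((P[:,:2]*1000).astype(np.float32));return np.round(c,1),np.round(s,1),round(a,1)
if __name__=='__main__':
  print('table z',np.nanmedian(WT[220:250,150:300,2]),np.nanmedian(WS[150:200,240:280,2]))
  for n,(u,v),h,r in [('spray',(182,315),.084,.05),('dud',(335,218),.084,.05),('roll',(435,211),.024,.045),('spent',(234,224),.024,.04),('tin',(414,312),.034,.04),('purple',(245,373),.034,.04),
      ('cup',(570,205),.051,.05),('spindle',(556,268),.012,.052)]:
    g=ray(T,u/k,v/k,h)
    for nm,W in (('top',WT),('side',WS)):
      P=reg(W,g,r,h-.006,h+.004)
      if len(P)<8: print(n,nm,len(P));continue
      c,rr=cv2.minEnclosingCircle((P[:,:2]*1000).astype(np.float32))
      print(n,nm,len(P),'circ',np.round(c,1),round(rr,1),'med',np.round(np.median(P,0)*1000,1),'rect',*rect(P),'zmax',round(reg(W,g,r*.7,.005,.2)[:,2].max(),4))
  # rays on color contours, top
  hsv=cv2.cvtColor(T['pixels'],cv2.COLOR_BGR2HSV)
  def blob(box,f,z,name):
    u0,v0,u1,v1=[int(b/k) for b in box];m=np.zeros(hsv.shape[:2],np.uint8);m[v0:v1,u0:u1]=f(hsv[v0:v1,u0:u1]).astype(np.uint8)
    cs,_=cv2.findContours(m,cv2.RETR_EXTERNAL,cv2.CHAIN_APPROX_NONE);c=max(cs,key=cv2.contourArea)[:,0]
    Q=np.array([ray(T,a,b,z) for a,b in c]);print(name,*rect(Q),'circ',cv2.minEnclosingCircle((Q[:,:2]*1000).astype(np.float32)))
  blob((275,298,305,356),lambda h:h[...,2]<45,.018,'handle')
  blob((270,260,320,308),lambda h:h[...,2]>125,.003,'blade')
  blob((390,290,440,335),lambda h:h[...,2]>140,.034,'tin lid')
  blob((160,300,190,325),lambda h:h[...,2]<50,.108,'nozzle')
  for box,z,n in [((520,235,582,300),.012,'plate'),((505,300,576,362),.009,'pocketfl'),((580,230,650,345),.009,'troughfl')]:
    blob(box,lambda h:h[...,2]>120,z,n)
  g=ray(T,585/k,277/k,.02);P=reg(WT,g,.22,.024,.032);print('pocket/trough rims',len(P))
  P=reg(WT,g,.2,.017,.026);print('tray rim rect',rect(P))
  print(hsv[::1,::1,2][[int(240/k),int(330/k),int(285/k)],[int(540/k),int(540/k),int(293/k)]])
E
python3 meas.py
```

```text
table z 0.00029683906145350214 0.0022900546601420935
spray top 93 circ [451.3 344.2] 23.1 med [446.1 330.9  84.4] rect [451.4 343. ] [43.2 43. ] 62.8 zmax 0.1121
spray side 148 circ [451.2 347.1] 22.5 med [438.  359.4  85.3] rect [448.6 349.3] [44.2 37.4] 43.1 zmax 0.1124
dud top 88 circ [585.5 128.9] 22.4 med [575.2 126.4  84.6] rect [585.7 128.8] [42.8 42.8] 43.2 zmax 0.0994
dud side 103 circ [585.4 132.8] 22.3 med [572.  147.8  84.1] rect [579.9 139.5] [44.3 26. ] 38.7 zmax 0.102
roll top 288 circ [611.6 -20.2] 28.1 med [611.6 -20.2  24.1] rect [611.5 -20.2] [52.4 54.9] 88.3 zmax 0.0304
roll side 260 circ [610.7 -16.6] 28.7 med [609.3 -11.9  25.6] rect [612.1 -16.1] [53.4 56.7] 28.1 zmax 0.0289
spent top 131 circ [597.1 284.7] 21.6 med [596.1 284.4  23.7] rect [597.2 284.9] [41.6 41.5] 44.2 zmax 0.0287
spent side 256 circ [597.1 289.3] 22.5 med [594.9 290.1  25.4] rect [596.8 289. ] [42.4 43. ] 78.0 zmax 0.0282
tin top 342 circ [456.7  16.6] 24.3 med [456.2  16.9  34.4] rect [456.6  16.9] [46.  46.6] 88.7 zmax 0.0408
tin side 313 circ [456.3  19.3] 25.2 med [455.4  24.4  36.1] rec
[... 878 characters left out ...]
 ((502.90155029296875, 198.788330078125), 31.726163864135742)
tin lid [455.3  18.1] [45.4 45.6] 43.8 circ ((455.829345703125, 17.44588851928711), 23.707426071166992)
nozzle [449.6 342.6] [18.4 14.6] 45.1 circ ((449.0523681640625, 343.2537536621094), 9.307295799255371)
plate [ 518.7 -196.3] [80.8 81.2] 77.3 circ ((519.3533325195312, -196.84893798828125), 54.85799026489258)
pocketfl [ 427.  -178.6] [84.7 85. ] 77.2 circ ((428.1429138183594, -177.1490478515625), 56.531253814697266)
troughfl [ 490.7 -289.5] [ 79.8 160.1] 76.9 circ ((490.99993896484375, -289.2124938964844), 87.50088500976562)
pocket/trough rims 710
tray rim rect (array([ 510.5, -239.3]), array([191.8, 354.7]), 77.0)
[ 97 191 145]
```

```bash
python3 - <<'E'
from meas import *
for n,g,r in (('trough',(.488,-.282),.1),('pocket',(.426,-.174),.062)):
  for nm,W in(('top',WT),('side',WS)):
    P=reg(W,g,r,.0195,.029)
    # keep points in caddy frame box
    u=np.array([.974,-.225]);p=np.array([.225,.974]);d=P[:,:2]-g
    hx,hy=(.086,.046) if n=='trough' else (.045,.045)
    P=P[(abs(d@u)<hx)&(abs(d@p)<hy)];print(n,nm,len(P),rect(P))
E
python3 -m inch '[{"jaw":1,"dp":[4,4,0],"angular":[0,0,-2]},{"jaw":1,"dp":[4,4,0],"angular":[0,0,-2]},{"jaw":1,"dp":[4,4,0],"angular":[0,0,-2]},{"jaw":1,"dp":[4,4,0],"angular":[0,0,-2]},{"jaw":1,"dp":[4,4,0],"angular":[0,0,-2]},{"jaw":1,"dp":[4,4,0],"angular":[0,0,-2]},{"jaw":1,"dp":[1,5.8,0],"angular":[0,0,-2]},{"jaw":1,"dp":[1,5.8,0],"angular":[0,0,-2]},{"jaw":1,"dp":[1,5.8,0],"angular":[0,0,-2]},{"jaw":1,"dp":[1,5.8,0],"angular":[0,0,-2]},{"jaw":1,"dp":[1,5.8,0],"angular":[0,0,0]},{"jaw":1,"dp":[1,5.8,0],"angular":[0,0,0]}]' 40
```

```text
trough top 469 (array([ 486.7, -285.7]), array([ 84.2, 167.7]), 77.0)
trough side 427 (array([ 486.4, -283. ]), array([ 88.7, 169.5]), 77.2)
pocket top 220 (array([ 426.7, -175.4]), array([82.6, 82.8]), 77.1)
pocket side 261 (array([ 426.4, -172.6]), array([85.2, 83.1]), 77.2)
time_s: 1.6
position: [0.4464, -0.0177, 0.2392]
eef_rot: [[0.994, -0.112, 0.0], [-0.112, -0.994, -0.0], [0.0, 0.0, -1.0]]
force: [1.2, -0.4, -0.5]
width: 1.001
gripper_force: 0.0
```

```bash
python3 -m inch '[{"jaw":1,"dp":[0.1,5.55,0],"angular":[0,0,0]},{"jaw":1,"dp":[0.1,5.55,0],"angular":[0,0,0]},{"jaw":1,"dp":[0.1,5.55,0],"angular":[0,0,0]},{"jaw":1,"dp":[0.1,5.55,0],"angular":[0,0,0]},{"jaw":1,"dp":[0,0,-5],"angular":[0,0,0]},{"jaw":1,"dp":[0,0,-5],"angular":[0,0,0]},{"jaw":1,"dp":[0,0,-5],"angular":[0,0,0]},{"jaw":0.6,"dp":[0,0,-3],"angular":[0,0,0]},{"jaw":0.6,"dp":[0,0,-2],"angular":[0,0,0]},{"jaw":0.6,"dp":[0,0,-1.4],"angular":[0,0,0]},{"jaw":0.6,"dp":[0,0,-0.7],"angular":[0,0,0]},{"jaw":0.6,"dp":[0,0,-0.5],"angular":[0,0,0]}]' 40; python3 - <<'E'
from h import *
c=cam('side');cv2.imwrite('pics/s1.png',cv2.resize(c['pixels'][200:384,100:356],(768,552)))
E
```

```text
time_s: 3.1
position: [0.451, 0.2026, 0.0135]
eef_rot: [[0.994, -0.112, 0.001], [-0.112, -0.994, 0.0], [0.001, -0.0, -1.0]]
force: [-0.2, -0.3, -0.3]
width: 0.596
gripper_force: 0.0
```

View pics/s1.png

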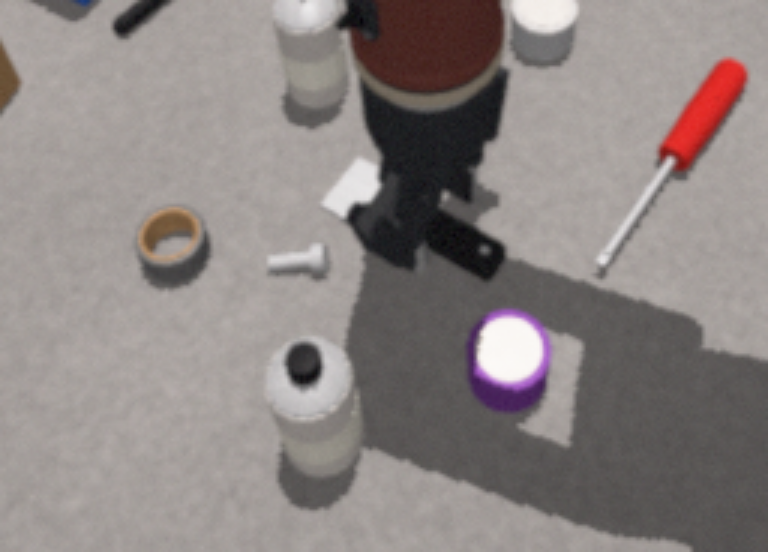

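The fingers straddle the handle (crop px ~(400,225)) and the gripper clears the dud can. Lower slightly, close and lift.

```bash
python3 -m inch '[{"jaw":0.6,"dp":[0,0,-0.2],"angular":[0,0,0]},{"jaw":0,"dp":[0,0,0],"angular":[0,0,0]},{"jaw":0,"dp":[0,0,0],"angular":[0,0,0]},{"jaw":0,"dp":[0,0,0],"angular":[0,0,0]},{"jaw":0,"dp":[0,0,0],"angular":[0,0,0]},{"jaw":0,"dp":[0,0,0],"angular":[0,0,0]},{"jaw":0,"dp":[0,0,1],"angular":[0,0,0]},{"jaw":0,"dp":[0,0,3],"angular":[0,0,0]},{"jaw":0,"dp":[0,0,4],"angular":[0,0,0]},{"jaw":0,"dp":[0,0,4],"angular":[0,0,0]},{"jaw":0,"dp":[0,0,4],"angular":[0,0,0]},{"jaw":0,"dp":[0,0,0],"angular":[0,0,0]}]' 40
```

```text
time_s: 4.65
position: [0.4529, 0.2031, 0.1754]
eef_rot: [[0.994, -0.112, 0.007], [-0.112, -0.994, 0.002], [0.007, -0.003, -1.0]]
force: [-0.4, 0.7, -0.2]
width: 0.272
gripper_force: 40.0
```

```bash
python3 -m inch '[{"jaw":0,"dp":[0.25,-6,0],"angular":[0,0,-0.8]},{"jaw":0,"dp":[0.25,-6,0],"angular":[0,0,-0.8]},{"jaw":0,"dp":[0.25,-6,0],"angular":[0,0,-0.8]},{"jaw":0,"dp":[0.25,-6,0],"angular":[0,0,-0.8]},{"jaw":0,"dp":[0.25,-6,0],"angular":[0,0,-0.8]},{"jaw":0,"dp":[0.25,-6,0],"angular":[0,0,-0.8]},{"jaw":0,"dp":[0.25,-6,0],"angular":[0,0,-0.9]},{"jaw":0,"dp":[0.25,-6,0],"angular":[0,0,-0.9]},{"jaw":0,"dp":[0,0,-4],"angular":[0,0,0]},{"jaw":0,"dp":[0,0,-4],"angular":[0,0,0]},{"jaw":0,"dp":[0,0,0],"angular":[0,0,0]},{"jaw":0,"dp":[0,0,0],"angular":[0,0,0]}]' 40; python3 - <<'E'
from h import *
c=cam('side');cv2.imwrite('pics/s2.png',cv2.resize(c['pixels'][70:230,210:400],(760,600)))
E
```

```text
time_s: 6.15
position: [0.4708, -0.2775, 0.0919]
eef_rot: [[0.974, -0.225, 0.0], [-0.225, -0.974, -0.0], [0.0, 0.0, -1.0]]
force: [0.3, 0.8, 0.4]
width: 0.27
gripper_force: 40.0
```

View pics/s2.png

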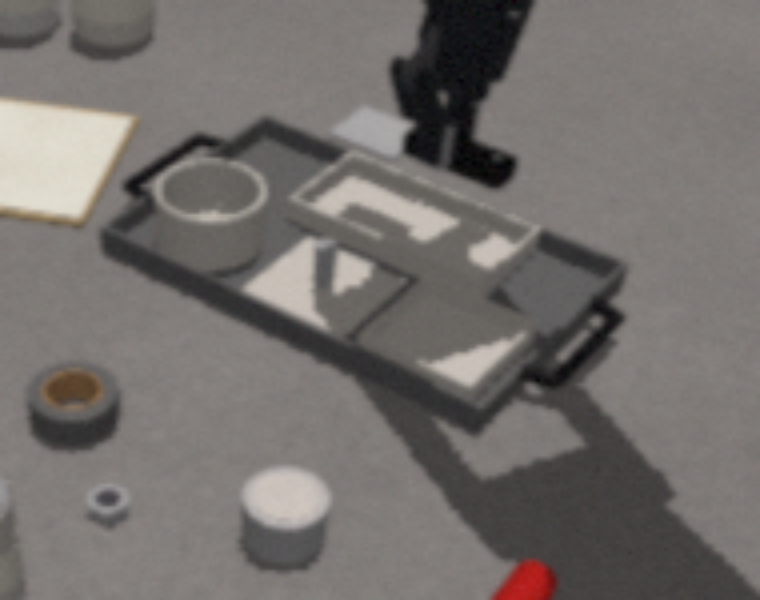

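The scraper hangs level and aligned over the trough (blade at ~(370,130), handle at ~(485,165)). Descend.

```bash
python3 -m inch '[{"jaw":0,"dp":[0.25,-0.2,-3],"angular":[0,0,0]},{"jaw":0,"dp":[0,0,-2],"angular":[0,0,0]},{"jaw":0,"dp":[0,0,-1],"angular":[0,0,0]},{"jaw":0,"dp":[0,0,-0.5],"angular":[0,0,0]},{"jaw":0,"dp":[0,0,-0.3],"angular":[0,0,0]},{"jaw":0,"dp":[0,0,-0.2],"angular":[0,0,0]},{"jaw":0,"dp":[0,0,0],"angular":[0,0,0]}]' 40
```

```text
time_s: 7.08
position: [0.4732, -0.2797, 0.0216]
eef_rot: [[0.974, -0.226, 0.0], [-0.226, -0.974, -0.0], [0.0, 0.0, -1.0]]
force: [-0.6, -0.9, -0.4]
width: 0.27
gripper_force: 40.0
```

```bash
python3 -m inch '[{"jaw":0,"dp":[0,0,-0.15],"angular":[0,0,0]},{"jaw":0,"dp":[0,0,0],"angular":[0,0,0]},{"jaw":0.4,"dp":[0,0,0],"angular":[0,0,0]},{"jaw":0.4,"dp":[0,0,0],"angular":[0,0,0]},{"jaw":0.4,"dp":[0,0,0],"angular":[0,0,0]},{"jaw":0.4,"dp":[0,0,1],"angular":[0,0,0]},{"jaw":0.4,"dp":[0,0,3],"angular":[0,0,0]},{"jaw":1,"dp":[0,0,5],"angular":[0,0,0]},{"jaw":1,"dp":[0,0,5],"angular":[0,0,0]},{"jaw":1,"dp":[0,3,0],"angular":[0,0,0]},{"jaw":1,"dp":[0,6,0],"angular":[0,0,4]},{"jaw":1,"dp":[0,6,0],"angular":[0,0,4]}]' 40
python3 - <<'E'
from h import *
c=cam('side');cv2.imwrite('pics/s3.png',cv2.resize(c['pixels'][70:230,210:400],(760,600)))
E
```

```text
time_s: 8.57
position: [0.4731, -0.1284, 0.1608]
eef_rot: [[0.996, -0.087, 0.001], [-0.087, -0.996, -0.0], [0.001, 0.0, -1.0]]
force: [1.8, 0.3, 0.3]
width: 1.002
gripper_force: 0.0
```

View pics/s3.png

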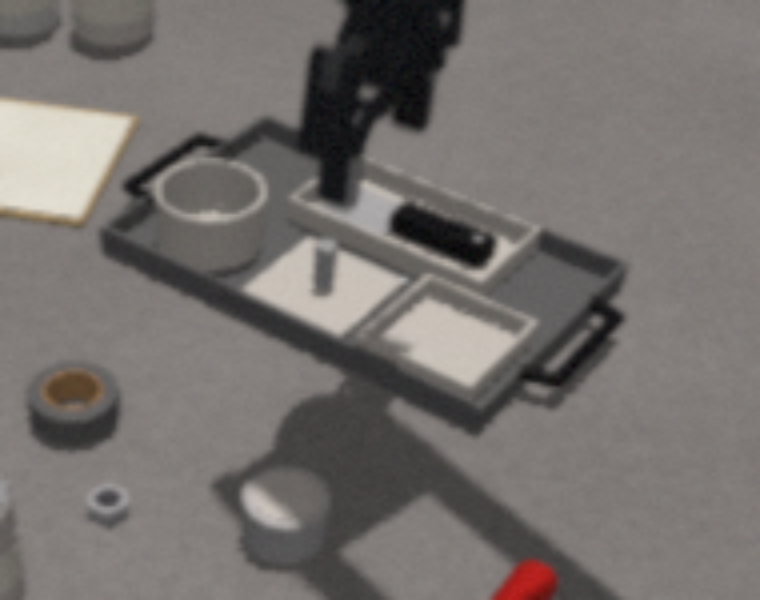

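The scraper lies flat in the trough (~(430,230)). Next, the tin.

```bash
python3 -m inch '[{"jaw":1,"dp":[-0.4,3.7,0],"angular":[0,0,9.25]},{"jaw":1,"dp":[-0.4,3.7,0],"angular":[0,0,9.25]},{"jaw":1,"dp":[-0.4,3.7,0],"angular":[0,0,9.25]},{"jaw":1,"dp":[-0.4,3.7,0],"angular":[0,0,9.25]},{"jaw":1,"dp":[0,0,-4],"angular":[0,0,0]},{"jaw":1,"dp":[0,0,-4],"angular":[0,0,0]},{"jaw":1,"dp":[0,0,-3],"angular":[0,0,0]},{"jaw":1,"dp":[0,0,-1.5],"angular":[0,0,0]},{"jaw":1,"dp":[0,0,-1],"angular":[0,0,0]},{"jaw":1,"dp":[0,0,0],"angular":[0,0,0]}]' 40
```

```text
time_s: 9.88
position: [0.4573, 0.0183, 0.025]
eef_rot: [[0.848, 0.529, -0.0], [0.529, -0.848, 0.0], [-0.0, -0.0, -1.0]]
force: [-0.2, -0.0, 0.4]
width: 0.998
gripper_force: 0.0
```

```bash
python3 -m inch '[{"jaw":1,"dp":[-0.1,0,-0.5],"angular":[0,0,0]},{"jaw":0,"dp":[0,0,0],"angular":[0,0,0]},{"jaw":0,"dp":[0,0,0],"angular":[0,0,0]},{"jaw":0,"dp":[0,0,0],"angular":[0,0,0]},{"jaw":0,"dp":[0,0,0],"angular":[0,0,0]},{"jaw":0,"dp":[0,0,0],"angular":[0,0,0]},{"jaw":0,"dp":[0,0,0],"angular":[0,0,0]},{"jaw":0,"dp":[0,0,1],"angular":[0,0,0]},{"jaw":0,"dp":[0,0,3],"angular":[0,0,0]},{"jaw":0,"dp":[0,0,4],"angular":[0,0,0]},{"jaw":0,"dp":[0,0,0],"angular":[0,0,0]}]' 40
```

```text
time_s: 11.25
position: [0.4589, 0.0181, 0.1033]
eef_rot: [[0.848, 0.53, 0.007], [0.53, -0.848, -0.001], [0.005, 0.004, -1.0]]
force: [0.9, 0.4, -0.9]
width: 0.551
gripper_force: 41.5
```

```bash
python3 -m inch '[{"jaw":0,"dp":[-0.75,-4.8,0],"angular":[0,0,0]},{"jaw":0,"dp":[-0.75,-4.8,0],"angular":[0,0,0]},{"jaw":0,"dp":[-0.75,-4.8,0],"angular":[0,0,0]},{"jaw":0,"dp":[-0.75,-4.8,0],"angular":[0,0,0]},{"jaw":0,"dp":[0,0,-2],"angular":[0,0,0]},{"jaw":0,"dp":[0,0,0],"angular":[0,0,0]},{"jaw":0,"dp":[0,0,0],"angular":[0,0,0]}]' 40; python3 - <<'E'
from h import *
c=cam('side');cv2.imwrite('pics/s4.png',cv2.resize(c['pixels'][70:230,210:400],(760,600)))
E
```

```text
time_s: 12.12
position: [0.4257, -0.1729, 0.0794]
eef_rot: [[0.848, 0.53, -0.001], [0.53, -0.848, 0.001], [-0.001, -0.001, -1.0]]
force: [0.5, 0.3, -1.0]
width: 0.551
gripper_force: 41.7
```

View pics/s4.png

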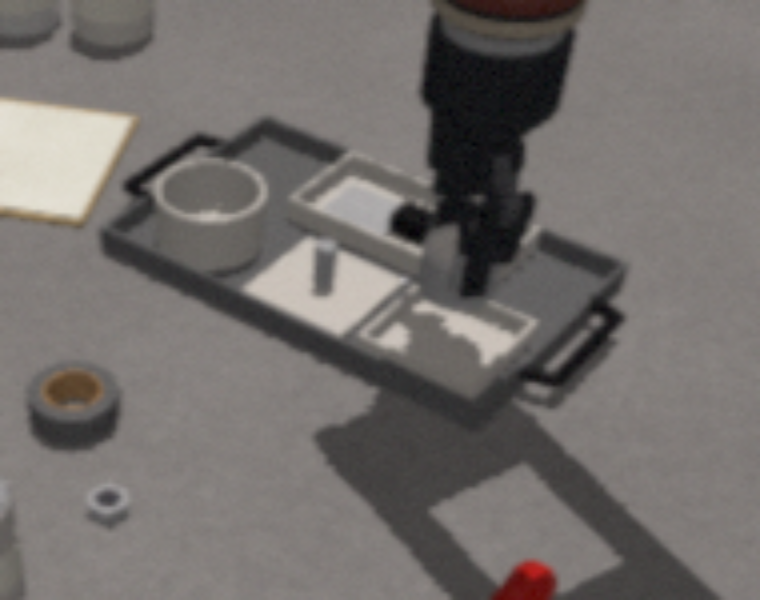

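The tin hangs level over the pocket (~(450,260)). Lower it.

```bash
python3 -m inch '[{"jaw":0,"dp":[0.05,-0.05,-2.5],"angular":[0,0,0]},{"jaw":0,"dp":[0,0,-1.2],"angular":[0,0,0]},{"jaw":0,"dp":[0,0,-0.6],"angular":[0,0,0]},{"jaw":0,"dp":[0,0,-0.3],"angular":[0,0,0]},{"jaw":0,"dp":[0,0,-0.2],"angular":[0,0,0]},{"jaw":0,"dp":[0,0,-0.1],"angular":[0,0,0]},{"jaw":0,"dp":[0,0,0],"angular":[0,0,0]},{"jaw":0,"dp":[0,0,0],"angular":[0,0,0]}]' 40
```

```text
time_s: 13.18
position: [0.4267, -0.1742, 0.031]
eef_rot: [[0.848, 0.529, 0.0], [0.529, -0.848, -0.0], [0.0, 0.0, -1.0]]
force: [0.4, 0.8, -0.3]
width: 0.552
gripper_force: 41.7
```

```bash
python3 -m inch '[{"jaw":0,"dp":[0,0,-0.1],"angular":[0,0,0]},{"jaw":0,"dp":[0,0,-0.1],"angular":[0,0,0]},{"jaw":0,"dp":[0,0,0],"angular":[0,0,0]}]' 40
```

```text
time_s: 13.55
position: [0.4267, -0.1741, 0.0294]
eef_rot: [[0.848, 0.53, -0.0], [0.53, -0.848, -0.0], [-0.0, -0.0, -1.0]]
force: [-2.9, 2.3, 5.8]
width: 0.549
gripper_force: 42.4
```

```bash
python3 -m inch '[{"jaw":0.63,"dp":[0,0,0],"angular":[0,0,0]},{"jaw":0.63,"dp":[0,0,0],"angular":[0,0,0]},{"jaw":0.63,"dp":[0,0,1],"angular":[0,0,0]},{"jaw":0.63,"dp":[0,0,3],"angular":[0,0,0]},{"jaw":1,"dp":[0,0,4],"angular":[0,0,0]},{"jaw":1,"dp":[3.7,3.1,2],"angular":[0,0,0]},{"jaw":1,"dp":[3.7,3.1,0],"angular":[0,0,0]},{"jaw":1,"dp":[3.7,3.1,0],"angular":[0,0,0]},{"jaw":1,"dp":[3.7,3.1,0],"angular":[0,0,0]},{"jaw":1,"dp":[3.7,3.1,0],"angular":[0,0,0]},{"jaw":1,"dp":[0,0,-2],"angular":[0,0,0]},{"jaw":1,"dp":[0,0,0],"angular":[0,0,0]}]' 40; python3 - <<'E'
from h import *
c=cam('side');cv2.imwrite('pics/s5.png',cv2.resize(c['pixels'][70:230,210:400],(760,600)))
E
```

```text
time_s: 15.05
position: [0.6094, -0.0188, 0.1065]
eef_rot: [[0.848, 0.53, -0.005], [0.53, -0.848, 0.0], [-0.004, -0.003, -1.0]]
force: [-0.3, -0.3, -0.7]
width: 0.993
gripper_force: 0.0
```

View pics/s5.png

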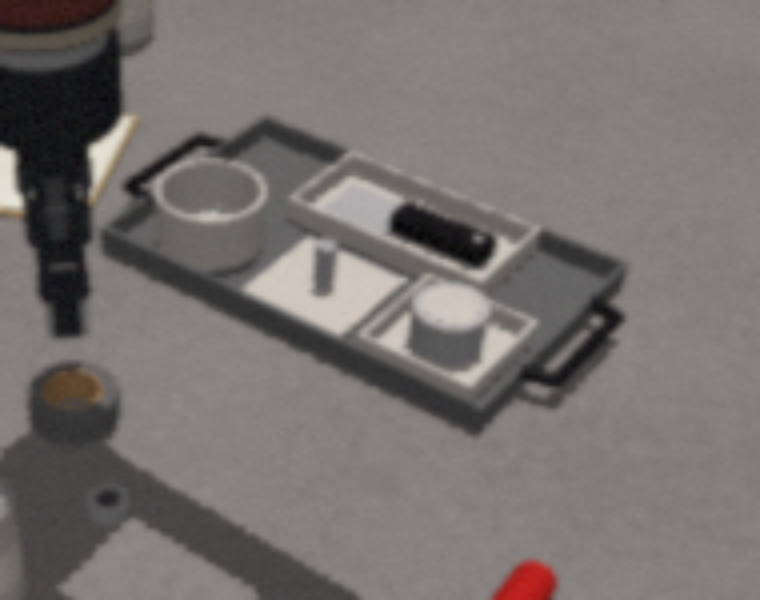

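The tin stands in the pocket (~(450,320)). Descend on the roll.

```bash
python3 -m inch '[{"jaw":1,"dp":[0.1,0.05,-4],"angular":[0,0,0]},{"jaw":1,"dp":[0,0,-3],"angular":[0,0,0]},{"jaw":1,"dp":[0,0,-1.5],"angular":[0,0,0]},{"jaw":1,"dp":[0,0,-0.5],"angular":[0,0,0]},{"jaw":1,"dp":[0,0,0],"angular":[0,0,0]},{"jaw":0,"dp":[0,0,0],"angular":[0,0,0]},{"jaw":0,"dp":[0,0,0],"angular":[0,0,0]},{"jaw":0,"dp":[0,0,0],"angular":[0,0,0]},{"jaw":0,"dp":[0,0,0],"angular":[0,0,0]},{"jaw":0,"dp":[0,0,0],"angular":[0,0,0]}]' 40
```

```text
time_s: 16.35
position: [0.6138, -0.0187, 0.0203]
eef_rot: [[0.848, 0.53, 0.002], [0.53, -0.848, -0.0], [0.002, 0.002, -1.0]]
force: [-1.3, 0.4, 6.3]
width: 0.625
gripper_force: 42.6
```

```bash
python3 -m inch '[{"jaw":0,"dp":[0,0,1],"angular":[0,0,0]},{"jaw":0,"dp":[0,0,3],"angular":[0,0,0]},{"jaw":0,"dp":[0,0,4],"angular":[0,0,0]},{"jaw":0,"dp":[0,0,2],"angular":[0,0,0]},{"jaw":0,"dp":[-2.3,-4.4,0],"angular":[0,0,0]},{"jaw":0,"dp":[-2.3,-4.4,0],"angular":[0,0,0]},{"jaw":0,"dp":[-2.3,-4.4,0],"angular":[0,0,0]},{"jaw":0,"dp":[-2.3,-4.4,0],"angular":[0,0,0]},{"jaw":0,"dp":[0,0,-2],"angular":[0,0,0]},{"jaw":0,"dp":[0,0,0],"angular":[0,0,0]},{"jaw":0,"dp":[0,0,0],"angular":[0,0,0]}]' 40; python3 - <<'E'
from h import *
c=cam('side');cv2.imwrite('pics/s6.png',cv2.resize(c['pixels'][70:230,210:400],(760,600)))
E
```

```text
time_s: 17.73
position: [0.5207, -0.1941, 0.0989]
eef_rot: [[0.848, 0.53, -0.0], [0.53, -0.848, 0.0], [-0.0, -0.0, -1.0]]
force: [0.8, -1.0, -0.7]
width: 0.624
gripper_force: 42.2
```

View pics/s6.png

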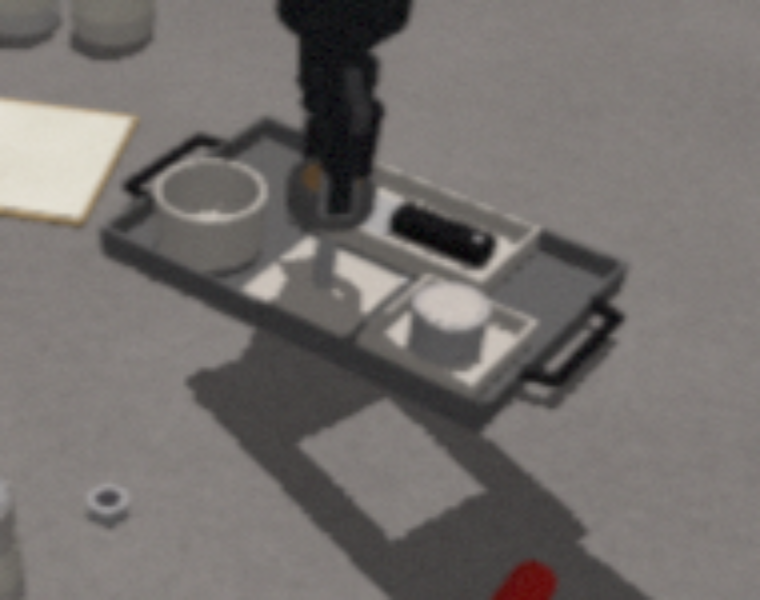

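The roll is held level over the post (roll at ~(330,195)). Lower it.

```bash
python3 -m inch '[{"jaw":0,"dp":[-0.1,-0.1,-2.5],"angular":[0,0,0]},{"jaw":0,"dp":[0,0,-2],"angular":[0,0,0]},{"jaw":0,"dp":[0,0,-1.3],"angular":[0,0,0]},{"jaw":0,"dp":[0,0,-0.5],"angular":[0,0,0]},{"jaw":0,"dp":[0,0,-0.2],"angular":[0,0,0]},{"jaw":0,"dp":[0,0,0],"angular":[0,0,0]},{"jaw":0,"dp":[0,0,0],"angular":[0,0,0]}]' 40
```

```text
time_s: 18.65
position: [0.5201, -0.1958, 0.0345]
eef_rot: [[0.848, 0.529, 0.001], [0.529, -0.848, -0.001], [0.001, 0.001, -1.0]]
force: [0.3, -1.2, -1.1]
width: 0.626
gripper_force: 42.2
```

```bash
python3 -m inch '[{"jaw":0,"dp":[0,0,-0.2],"angular":[0,0,0]},{"jaw":0,"dp":[0,0,-0.15],"angular":[0,0,0]},{"jaw":0,"dp":[0,0,0],"angular":[0,0,0]}]' 40
```

```text
time_s: 19.02
position: [0.5201, -0.1959, 0.0322]
eef_rot: [[0.848, 0.529, 0.0], [0.529, -0.848, -0.0], [0.0, 0.001, -1.0]]
force: [-5.7, 2.2, 13.6]
width: 0.624
gripper_force: 43.6
```

```bash
python3 -m inch '[{"jaw":0.75,"dp":[0,0,0],"angular":[0,0,0]},{"jaw":0.75,"dp":[0,0,0],"angular":[0,0,0]},{"jaw":0.75,"dp":[0,0,1],"angular":[0,0,0]},{"jaw":0.75,"dp":[0,0,4],"angular":[0,0,0]},{"jaw":1,"dp":[0,0,5],"angular":[0,0,0]},{"jaw":1,"dp":[0,0,6],"angular":[0,0,0]},{"jaw":1,"dp":[-0.8,6,1],"angular":[0,0,0]},{"jaw":1,"dp":[-0.8,6,0],"angular":[0,0,0]},{"jaw":1,"dp":[-0.8,6,0],"angular":[0,0,0]},{"jaw":1,"dp":[-0.8,6,0],"angular":[0,0,0]},{"jaw":1,"dp":[-0.8,6,0],"angular":[0,0,0]},{"jaw":1,"dp":[-0.8,6,0],"angular":[0,0,0]}]' 40;python3 -m inch '[{"jaw":1,"dp":[-0.7,6,0],"angular":[0,0,0]},{"jaw":1,"dp":[-0.7,6,0],"angular":[0,0,0]},{"jaw":1,"dp":[-0.7,6,0],"angular":[0,0,0]},{"jaw":1,"dp":[0,0,0],"angular":[0,0,0]},{"jaw":1,"dp":[0,0,0],"angular":[0,0,0]}]' 40; python3 - <<'E'
from h import *
c=cam('side');cv2.imwrite('pics/s7.png',cv2.resize(c['pixels'],(800,600)))
E
```

```text
time_s: 20.52
position: [0.4712, 0.1663, 0.2012]
eef_rot: [[0.848, 0.529, 0.001], [0.529, -0.848, 0.0], [0.001, 0.001, -1.0]]
force: [0.5, -0.0, -0.3]
width: 1.003
gripper_force: 0.0
time_s: 21.15
position: [0.4504, 0.3443, 0.2004]
eef_rot: [[0.848, 0.53, -0.0], [0.53, -0.848, -0.001], [-0.0, 0.001, -1.0]]
force: [-0.4, -0.6, 0.5]
width: 0.998
gripper_force: 0.0
```

View pics/s7.png

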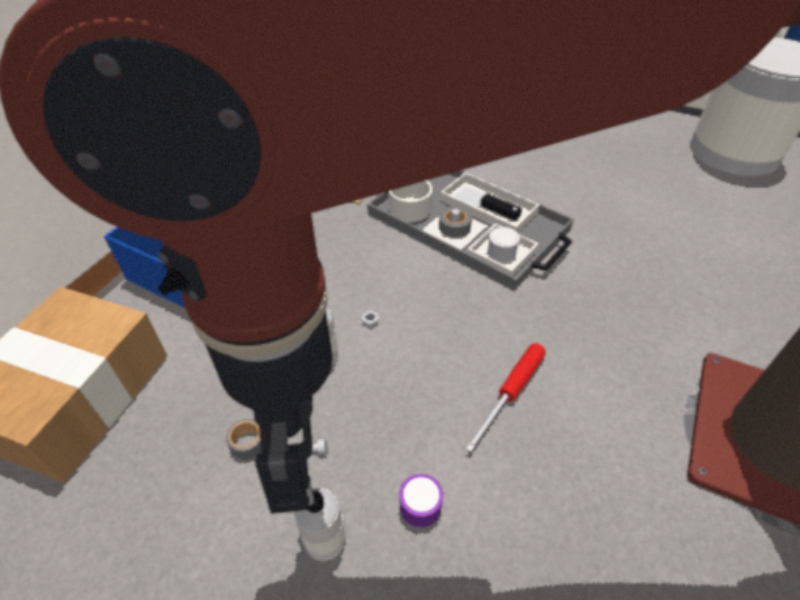

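Roll is over the post (455,222), tin and scraper in place; the gripper is above the nozzle can. Descend.

```bash
python3 -m inch '[{"jaw":1,"dp":[0.05,0.1,-4],"angular":[0,0,0]},{"jaw":1,"dp":[0,0,-4],"angular":[0,0,0]},{"jaw":1,"dp":[0,0,-3],"angular":[0,0,0]},{"jaw":1,"dp":[0,0,-2],"angular":[0,0,0]},{"jaw":1,"dp":[0,0,-1.2],"angular":[0,0,0]},{"jaw":1,"dp":[0,0,-0.5],"angular":[0,0,0]},{"jaw":0,"dp":[0,0,0],"angular":[0,0,0]},{"jaw":0,"dp":[0,0,0],"angular":[0,0,0]},{"jaw":0,"dp":[0,0,0],"angular":[0,0,0]},{"jaw":0,"dp":[0,0,0],"angular":[0,0,0]},{"jaw":0,"dp":[0,0,0],"angular":[0,0,0]},{"jaw":0,"dp":[0,0,0],"angular":[0,0,0]}]' 40
```

```text
time_s: 22.7
position: [0.4518, 0.346, 0.0545]
eef_rot: [[0.848, 0.53, 0.002], [0.53, -0.848, 0.001], [0.002, -0.0, -1.0]]
force: [-1.2, 0.3, 5.7]
width: 0.519
gripper_force: 40.9
```

```bash
python3 -m inch '[{"jaw":0,"dp":[0,0,1],"angular":[0,0,0]},{"jaw":0,"dp":[0,0,3],"angular":[0,0,0]},{"jaw":0,"dp":[0,0,5],"angular":[0,0,0]},{"jaw":0,"dp":[0,0,5],"angular":[0,0,0]},{"jaw":0,"dp":[1.6,-5.6,0],"angular":[0,0,0]},{"jaw":0,"dp":[1.6,-5.6,0],"angular":[0,0,0]},{"jaw":0,"dp":[1.6,-5.6,0],"angular":[0,0,0]},{"jaw":0,"dp":[1.6,-5.6,0],"angular":[0,0,0]},{"jaw":0,"dp":[1.6,-5.6,0],"angular":[0,0,0]},{"jaw":0,"dp":[1.6,-5.6,0],"angular":[0,0,0]},{"jaw":0,"dp":[1.6,-5.6,0],"angular":[0,0,0]},{"jaw":0,"dp":[1.6,-5.6,0],"angular":[0,0,0]}]' 40;python3 -m inch '[{"jaw":0,"dp":[1.6,-5.6,0],"angular":[0,0,0]},{"jaw":0,"dp":[1.7,-5.6,0],"angular":[0,0,0]},{"jaw":0,"dp":[0,0,-3],"angular":[0,0,0]},{"jaw":0,"dp":[0,0,-3],"angular":[0,0,0]},{"jaw":0,"dp":[0,0,0],"angular":[0,0,0]},{"jaw":0,"dp":[0,0,0],"angular":[0,0,0]}]' 40; python3 - <<'E'
from h import *
c=cam('side');cv2.imwrite('pics/s8.png',cv2.resize(c['pixels'][70:230,210:400],(760,600)))
E
```

```text
time_s: 24.2
position: [0.579, -0.1043, 0.1934]
eef_rot: [[0.848, 0.529, -0.0], [0.529, -0.848, 0.0], [-0.0, -0.0, -1.0]]
force: [0.9, 0.3, -2.0]
width: 0.513
gripper_force: 41.5
time_s: 24.95
position: [0.6125, -0.2146, 0.1344]
eef_rot: [[0.848, 0.53, 0.001], [0.53, -0.848, -0.0], [0.0, 0.001, -1.0]]
force: [0.3, -0.1, -1.7]
width: 0.518
gripper_force: 41.7
```

View pics/s8.png

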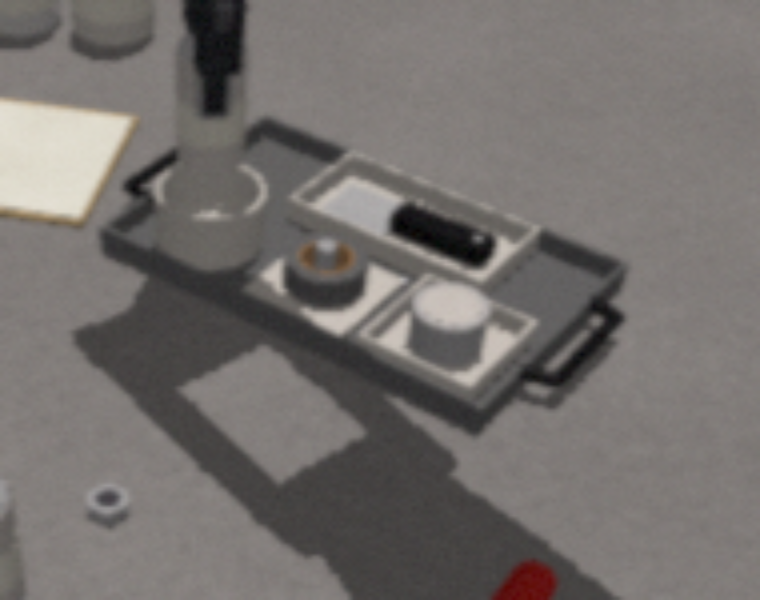

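The can hangs upright over the cup (~(212,150)). Lower it.

```bash
python3 -m inch '[{"jaw":0,"dp":[0.1,-0.2,0],"angular":[0,0,0]},{"jaw":0,"dp":[0,0,-2.5],"angular":[0,0,0]},{"jaw":0,"dp":[0,0,-2],"angular":[0,0,0]},{"jaw":0,"dp":[0,0,-1.3],"angular":[0,0,0]},{"jaw":0,"dp":[0,0,-0.6],"angular":[0,0,0]},{"jaw":0,"dp":[0,0,-0.2],"angular":[0,0,0]},{"jaw":0,"dp":[0,0,-0.1],"angular":[0,0,0]},{"jaw":0,"dp":[0,0,0],"angular":[0,0,0]}]' 40
```

```text
time_s: 26.0
position: [0.6135, -0.2168, 0.0669]
eef_rot: [[0.848, 0.529, 0.001], [0.529, -0.848, -0.0], [0.001, 0.001, -1.0]]
force: [0.2, -0.3, -1.9]
width: 0.514
gripper_force: 41.7
```

```bash
python3 -m inch '[{"jaw":0,"dp":[0,0,-0.1],"angular":[0,0,0]},{"jaw":0,"dp":[0,0,-0.1],"angular":[0,0,0]},{"jaw":0,"dp":[0,0,0],"angular":[0,0,0]}]' 40
```

```text
time_s: 26.38
position: [0.6135, -0.2167, 0.0655]
eef_rot: [[0.848, 0.53, 0.001], [0.53, -0.848, -0.0], [0.0, 0.001, -1.0]]
force: [-2.5, 2.2, 5.9]
width: 0.52
gripper_force: 42.2
```

Contact. Release and lift clear.

```bash
python3 -m inch '[{"jaw":0.8,"dp":[0,0,0],"angular":[0,0,0]},{"jaw":0.8,"dp":[0,0,0],"angular":[0,0,0]},{"jaw":0.8,"dp":[0,0,0],"angular":[0,0,0]},{"jaw":0.8,"dp":[0,0,1],"angular":[0,0,0]},{"jaw":1,"dp":[0,0,4],"angular":[0,0,0]},{"jaw":1,"dp":[0,0,6],"angular":[0,0,0]},{"jaw":1,"dp":[0,0,6],"angular":[0,0,0]},{"jaw":1,"dp":[0,5,0],"angular":[0,0,0]},{"jaw":1,"dp":[0,5,0],"angular":[0,0,0]},{"jaw":1,"dp":[0,5,0],"angular":[0,0,0]},{"jaw":1,"dp":[0,5,0],"angular":[0,0,0]},{"jaw":1,"dp":[0,0,0],"angular":[0,0,0]}]' 40; python3 - <<'E'
from h import *
c=cam('side');cv2.imwrite('pics/s9.png',cv2.resize(c['pixels'],(800,600)))
import pickle;pickle.dump(c,open('side.pkl','wb'));pickle.dump(cam('top'),open('top.pkl','wb'))
import importlib,meas
for n,g,z,r in(('can',(.6133,-.217),.095,.03),('tin',(.426,-.174),.043,.035),('roll',(.519,-.195),.036,.04),('dud',(.5855,.131),.084,.03),('spent',(.597,.287),.024,.03)):
  for W in(meas.WT,meas.WS):
    P=meas.reg(W,g,r,z-.006,z+.005)
    if len(P)>5:print(n,len(P),cv2.minEnclosingCircle((P[:,:2]*1000).astype(np.float32)),np.median(P[:,2]))
E
```

```text
time_s: 27.88
position: [0.6131, -0.013, 0.2353]
eef_rot: [[0.846, 0.533, 0.001], [0.533, -0.846, 0.001], [0.001, -0.0, -1.0]]
force: [-0.3, -1.0, -1.0]
width: 1.0
gripper_force: 0.0
can 112 ((613.21630859375, -217.88853454589844), 22.24873161315918) 0.09741139770360269
can 72 ((612.2313232421875, -212.31565856933594), 22.318195343017578) 0.09511376648413439
tin 228 ((427.3849792480469, -177.53370666503906), 24.03384017944336) 0.043658128059684276
tin 235 ((426.3149719238281, -172.4569091796875), 25.5616512298584) 0.04514432584725836
roll 212 ((519.2509155273438, -198.9818115234375), 27.615253448486328) 0.03630126413304535
roll 218 ((521.8665161132812, -193.94955444335938), 30.18390464782715) 0.03767486724139879
dud 112 ((585.9501342773438, 129.02151489257812), 22.70690155029297) 0.086611399686641
dud 104 ((585.0652465820312, 133.07440185546875), 22.187862396240234) 0.08458406750164854
spent 138 ((597.0400390625, 284.5575866699219), 21.9392147064209) 0.023548842231973566
spent 253 ((596.6763305664062, 288.8195495605469), 22.132266998291016) 0.025515560607072718
```

View pics/s9.png

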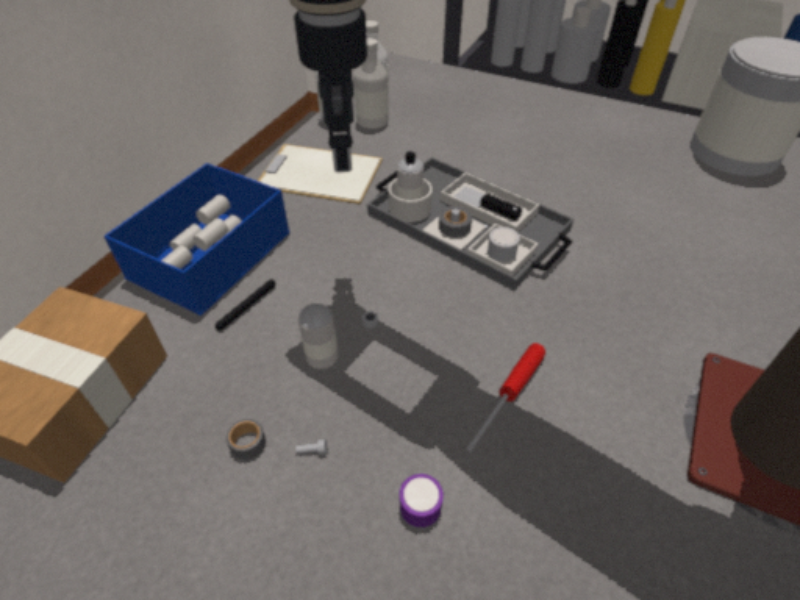

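All four are in place, centred to within a few mm: can at (408,185), roll (455,222), tin (503,243), scraper (490,203). The look-alikes have not moved.

```bash
python3 -c "
from plant import manip
print(manip.job_done())"
```

```text
the job is handed in; nothing more can be done
None
```

The caddy is packed and the job handed in at about 28 s; the can, tin, roll and scraper are each set down in their places and released, and both look-alikes stayed put, though no verdict came back.

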